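# Eject a honeycomb moulding and put it on the scale

### The arm

A 7-joint arm with a two-finger parallel gripper is mounted at the origin on the work surface. World frame = base frame: x ahead of the robot, y to its left, z up, the work surface at z = 0. Lengths are in m, angles in rad, forces in N, time in s.
With the tool pointing down it reaches from about 0.425 to 1.025 m from the base axis. Payload 9.4 kg.
Tool frame: the origin (TCP) lies midway between the tips of the shut fingers; the grasp point (between the pads) lies 19 mm behind it (bot.tcp_to_grasp is the distance from the TCP to the grasp point, in m); z points along the fingers, y is the line along which they close (so a half turn about z gives the same grasp; the last joint's range is limited). The gripper opens to 85 mm and grips with 20 to 120 N. Pads are 22 mm wide; open, the fingers measure 114 mm over their backs; the gripper's body (76 mm by 85 mm) begins 54 mm behind the grasp point. The pads swing forward as they close: fully open they stand 13 mm farther back than shut.
Start: joints at [1.248, 0.599, -0.003, 1.599, 0.002, 0.943, -0.08], TCP at [0.176, -0.703, 0.231] pointing down, gripper open.
Joint ranges: [-2.57, 2.57], [-0.35, 1.97], [-1.29, 1.29], [0.11, 2.56], [-1.05, 4.19], [0.11, 1.86], [-2.63, 2.63]. Speed limits (rad/s): [2.22, 2.22, 3.01, 3.01, 3.14, 3.14, 3.14].

### API

Orientations are given as a unit quaternion [x, y, z, w].
In Python, from cell import bot, capture, get_calibration gives the robot as it stands. The module is installed in compiled form; this text tells all that it offers. Calls block until the motion is done:
- bot.move_pose(position, orientation): joint-space move of the TCP to a pose.
- bot.move_l(position, orientation=None, max_speed=0.15, until_force=None): straight line of the TCP; orientation=None keeps the orientation; max_speed is the mean speed in m/s. With until_force (N) it stops when the force on the tool has changed by that much, and returns True; else False.
- bot.set_joints(angles): joint-space move.
- bot.set_gripper(opening, grip_force=None): finger opening in m; grip_force is the grip in N (None keeps the last); returns when the fingers have stopped.
- bot.sleep(seconds).
- bot.inverse_kinematics(position, orientation): joint angles nearest the present ones, or None.
- bot.get_obs(): the state.
- capture(name): name is "side" or "top" or "wrist"; returns (picture, depth): 420x560x3 uint8, red, green, blue; 420x560 float32, m along the optical axis (not along the pixel's ray), 0 where there is no reading.
- get_calibration(name): a dict with "K" (3x3 intrinsics, pixels), "R" (3x3) and "t" (3): a world point X has camera coordinates R X + t; the wrist camera has in their place "hand_eye" (4x4, takes a point from camera to tool coordinates, whose origin is the TCP and whose axes are the flange's). Camera axes: x right, y down, z forward; pixel columns grow to the right and rows downward; lengths in m; the calibration is good to about 2 mm. A picture is of the moment at which its call begins: read the wrist's pose just before it. get_calibration takes no time and is no camera call.
A pose or a line that the arm cannot do raises bot.Unreachable and nothing moves.
- bot.job_done(): hands the job in; it is judged then, once.
The state is a dict: "time_s": time; "qpos": joint angles; "qvel": joint speeds; "joint_torque": joint torques, N m; "tcp_pos": TCP position; "tool_rot": TCP orientation; "contact_force": force on the tool from outside, world axes, zero at the start; "wrist_torque": the same for the moment, N m; "grip_width": finger opening in m; "gripper_force": force on a finger pad.
Only numpy, scipy, OpenCV 4.12 (cv2) and the standard library are available. Lean on these libraries where they do the work, as an engineer would, in place of code of your own. Each camera call takes 0.05 s, during which the arm holds its last target. There are 200 camera calls.

### The job

Throw the mould's ejector lever fully over so that the white honeycomb moulding rises from its cavity, lift the moulding out and lay it flat and gently in the middle of the bench scale's pan. Then put the ejector lever back fully home so that the mould is ready for the next shot. Leave the spare moulding and the screwdriver on the bench where they lie.

Things in the scene. Friction and masses are not known exactly. Their poses are not given: they have to be found in the camera images.
- moulding: the moulding to take out of the mould: solid white plate shaped as seven joined hexagon cells (six round one), 16 thick, 55 g. Cells 20 across flats; 60 overall from an outermost flat to the one facing away from it (flats 11.5 wide), which face along its own x axis and at 60 and 120 degrees to it. Origin: centre of its underside, z up. Starts in the cavity, top flush with the mould face
- mould: fixed steel lower mould half, open on top: base plate 140 (x) x 200 (y) x 15 and on it a block 110 x 110 centred at y = -40, its top face at z = 60. Origin: centre of the underside; z up. The lever housing stands at y = +70, 62 high
- cavity (a point): centre of the cavity mouth, level with the mould's top face (60 above the table). The cavity has the moulding's outline with 1.5 clearance all round and is 16 deep. Six ejector pins in its floor lift the moulding 13 when the lever is thrown, leaving 12.5 of it above the face
- lever (a joint): ejector lever angle in rad: 0 = home, ball leaning to the mould's -x; 0.9 = thrown fully over to the mould's +x, moulding raised. It stays where it is left; about 1 N along its arc moves it. Pivot axis along the mould's y through (0, 70, 60) in the mould's frame
- lever_ball (a point): centre of the black ball (26 diameter) at the end of the 10 thick steel lever rod, 75 from the pivot; 127 above the table at either end of the swing, 135 in the middle
- scale: fixed grey bench scale 200 (x) x 160 (y), body 43 high; display on its -x part. Origin: centre of the underside
- pan (a point): centre of the top surface of the scale's square steel pan (120 x 120), 58 above the table, which lies 30 towards +x of the scale's origin; z up, sides along the scale's x and y
- spare: bystander: white solid honeycomb moulding identical to the one in the mould, lying on the table
- screwdriver: bystander: screwdriver with black handle, 170 long, lying on the table
Not all that is in view belongs to the job. What is shaped like the moulding but pink is not meant.

How it is judged:
On the way, in this order (a step that is already met when the one before it is completed fails the run):
1. the ejector lever is thrown over (past 0.78 of 0.9 rad) with the moulding raised in the cavity (value of joint lever above 0.78 rad and z of moulding in the frame of cavity above -0.0065 m and horizontal distance between moulding and cavity below 0.006 m), for 0.2 s.
2. the moulding is lifted clear of the mould (underside more than 20 mm above the mould face) (z of moulding in the frame of cavity above 0.02 m and contact force between moulding and mould below 0.01 N), for 0.1 s.
At the end, for the whole second after the job is handed in: The moulding lies at rest, right side up and flat (within 0.08 rad) on the scale's pan, its centre within 25 mm of the pan's centre, released; the ejector lever is back home (below 0.12 rad) (horizontal distance between moulding and pan below 0.025 m and z of moulding in the frame of pan between -0.004 and 0.004 m and angle between moulding's own z axis and vertical below 0.08 rad and linear speed of moulding below 0.02 m/s and value of joint lever below 0.12 rad); the robot touches nothing.
It fails at once if the screwdriver or the spare moulding on the table is pushed more than 40 mm from its place (distance of any of spare, screwdriver from where it was at the start of the episode above 0.04 m).
It fails at once if the moulding hits the scale's pan fast (over 0.6 m/s within 40 mm above it: dropped or slammed) (horizontal distance between moulding and pan below 0.08 m and z of moulding in the frame of pan between -0.005 and 0.04 m and linear speed of moulding above 0.6 m/s).
It also fails if it takes over 58 s, if anything falls off the work surface, if the arm or the gripper's body presses on something with over 40 N, if the wrist force passes 120 N, or if a joint passes its speed limit or range.

## Working session

There is one attempt and no reset: what is moved stays moved. The work goes in short steps, each a Python script; the robot and the scene stay as the last script left them, time stands still between calls to the robot, and variables do not carry over. Pictures are saved under pics/ and viewed, at most 10 in all, crops included, and the job is handed in when it is done.

```bash
mkdir -p pics; python3 - <<'E'
from cell import bot,capture,get_calibration
import cv2,numpy as np
o=bot.get_obs();print(o['time_s'],o['tcp_pos'],o['tool_rot'],bot.tcp_to_grasp)
for n in("top","side"):
    p,d=capture(n);cv2.imwrite(f"pics/{n}0.png",p[:,:,::-1]);np.savez(f"{n}0.npz",p=p,d=d)
    c=get_calibration(n);print(n,c['K'],c['R'],c['t'],(d>0).mean())
print(get_calibration("wrist"))
E
```

```text
0.0 [ 0.17630497 -0.7027526   0.230411  ] [ 9.92452746e-01  1.22625198e-01 -1.59295767e-04 -7.62628422e-04] 0.0187
top [[440.6351531    0.         280.31524139]
 [  0.         440.6351531  206.88763153]
 [  0.           0.           1.        ]] [[ 0.02088227 -0.99955773  0.02117245]
 [-0.98120161 -0.02455334 -0.19141716]
 [ 0.19185235 -0.01677721 -0.98128039]] [-0.00461958  0.50006796  1.03553764] 0.9960459183673469
side [[397.61068659   0.         282.95823961]
 [  0.         397.61068659 210.92165615]
 [  0.           0.           1.        ]] [[-0.81012759 -0.58590689 -0.02015948]
 [-0.39297109  0.56823264 -0.72296984]
 [ 0.43504828 -0.57777572 -0.69058541]] [0.39764789 0.2626084  0.67826024] 0.9959438775510204
{'K': array([[348.98402922,   0.        , 277.65962893],
       [  0.        , 348.98402922, 215.7563977 ],
       [  0.        ,   0.        ,   1.        ]]), 'hand_eye': array([[-3.17007353e-04, -9.64806510e-01, -2.62960639e-01,
         6.54562444e-02],
       [ 9.99998281e-01,  1.74560501e-04, -1.84599459e-03,
         3.14318959e-05],
       [ 1.82693014e-03, -2.62960772e-01,  9.64804796e-01,
        -1.42534474e-01],
       [ 0.00000000e+00,  0.00000000e+00,  0.00000000e+00,
         1.00000000e+00]])}
```

View pics/top0.png

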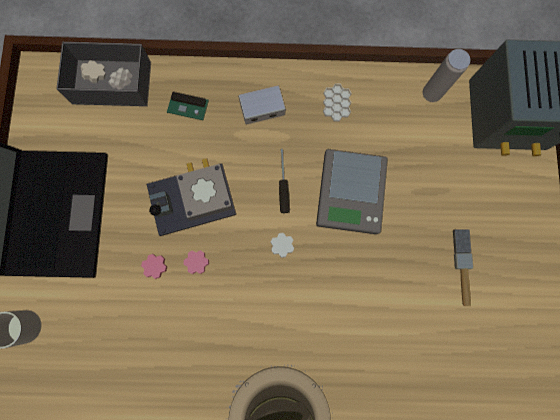

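View pics/side0.png

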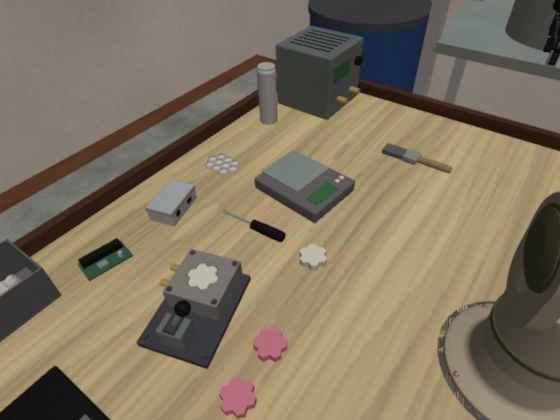

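Top view: the moulding is in the mould at (203,190), with the lever ball at (155,210), leaning to −x (towards the robot, home). The spare is at (282,244), the screwdriver at (284,185) and the pan at (355,177).

Things that could be taken for the moulding:
- White: spare (282,244), ring honeycomb (337,102), pieces in the bin (93,70) and (120,78).
- Pink: (154,266) and (196,262).

I choose (203,190), the white one inside the steel mould.

```bash
cat > h.py <<'E'
from cell import bot,capture,get_calibration
import cv2,numpy as np
from scipy.spatial.transform import Rotation as Ro
def cam(n,obs=None):
    c=get_calibration(n)
    if n!="wrist": return c['K'],c['R'].T,-c['R'].T@c['t']   # K, cam->world R, centre
    Rt=Ro.from_quat(obs['tool_rot']).as_matrix();H=c['hand_eye']
    return c['K'],Rt@H[:3,:3],Rt@H[:3,3]+obs['tcp_pos']
def ray(C,uv):
    K,R,c=C;d=R@np.linalg.solve(K,[uv[0],uv[1],1.]);return c,d
def onz(C,uv,z):
    c,d=ray(C,uv);return c+d*(z-c[2])/d[2]
def tri(C1,uv1,C2,uv2):
    c1,d1=ray(C1,uv1);c2,d2=ray(C2,uv2);d1=d1/np.linalg.norm(d1);d2=d2/np.linalg.norm(d2)
    s=np.linalg.lstsq(np.c_[d1,-d2],c2-c1,rcond=None)[0]
    p,q=c1+s[0]*d1,c2+s[1]*d2;return (p+q)/2,np.linalg.norm(p-q)
def blobs(m,roi,amin=30):
    x0,y0,x1,y1=roi;k=np.zeros(m.shape,np.uint8);k[y0:y1,x0:x1]=m[y0:y1,x0:x1]*255
    cs=cv2.findContours(k,cv2.RETR_EXTERNAL,cv2.CHAIN_APPROX_NONE)[0]
    return sorted([c for c in cs if cv2.contourArea(c)>amin],key=cv2.contourArea,reverse=True)
def cen(c):
    m=cv2.moments(c);return np.array([m['m10'],m['m01']])/m['m00']
def white(p):
    q=p.astype(int);return (q.min(2)>165)&(q.max(2)-q.min(2)<40)
def black(p): return p.max(2)<28
def quat(yaw):  # tool down, tool y along world yaw
    y=np.array([np.cos(yaw),np.sin(yaw),0]);z=np.array([0,0,-1.]);x=np.cross(y,z)
    return Ro.from_matrix(np.c_[x,y,z]).as_quat()
E
python3 - <<'E'
from h import *
T=np.load('top0.npz');S=np.load('side0.npz');CT=cam('top');CS=cam('side')
print(T['p'][190,203],S['p'][276,203],'ball',T['p'][210,155],S['p'][308,182])
wt=blobs(white(T['p']),(180,170,230,210))[0];ws=blobs(white(S['p']),(175,255,235,300))[0]
print('areas',cv2.contourArea(wt),cv2.contourArea(ws),cen(wt),cen(ws));print('mould tri',tri(CT,cen(wt),CS,cen(ws)))
bt=blobs(black(T['p']),(143,198,168,222),20);bs=blobs(black(S['p']),(170,297,196,322),20)
for b in bt[:2]:print('bt',cen(b),cv2.contourArea(b),cv2.boundingRect(b))
for b in bs[:2]:print('bs',cen(b),cv2.contourArea(b),cv2.boundingRect(b))
print('ball tri',tri(CT,cen(bt[0]),CS,cen(bs[0])))
# pan: near colour of its centre, minAreaRect
for n,D,C,uv,roi in(('top',T,CT,(355,175),(315,145,390,235)),('side',S,CS,(300,172),(250,148,355,215))):
    ref=D['p'][uv[1],uv[0]].astype(int);m=np.abs(D['p'].astype(int)-ref).max(2)<22
    b=blobs(m,roi,500)[0];r=cv2.minAreaRect(b);q=cv2.approxPolyDP(cv2.convexHull(b),6,True)[:,0];print(n,ref,r,q.tolist())
E
```

```text
[168 174 163] [188 183 167] ball [31 31 22] [33 31 32]Traceback (most recent call last):
  File "<stdin>", line 4, in <module>
IndexError: list index out of range
```

```bash
sed -i 's/q.min(2)>165/q.min(2)>145/; s/max(2)<28/max(2)<40/' h.py
python3 - <<'E'
from h import *
T=np.load('top0.npz');S=np.load('side0.npz');CT=cam('top');CS=cam('side')
wt=blobs(white(T['p']),(180,170,230,210))[0];ws=blobs(white(S['p']),(175,255,235,300))[0]
print('areas',cv2.contourArea(wt),cv2.contourArea(ws),cen(wt),cen(ws));print('mould tri',tri(CT,cen(wt),CS,cen(ws)))
bt=blobs(black(T['p']),(143,198,168,222),20);bs=blobs(black(S['p']),(170,297,196,322),20)
for b in bt[:2]:print('bt',cen(b),cv2.contourArea(b),cv2.boundingRect(b))
for b in bs[:2]:print('bs',cen(b),cv2.contourArea(b),cv2.boundingRect(b))
if bt and bs: print('ball tri',tri(CT,cen(bt[0]),CS,cen(bs[0])))
P={}
for n,D,C,uv,roi in(('top',T,CT,(355,175),(315,145,390,235)),('side',S,CS,(300,172),(250,148,355,215))):
    ref=D['p'][uv[1],uv[0]].astype(int);m=np.abs(D['p'].astype(int)-ref).max(2)<22
    b=blobs(m,roi,500)[0];q=cv2.approxPolyDP(cv2.convexHull(b),6,True)[:,0];print(n,ref,cv2.contourArea(b),cen(b),q.tolist());P[n]=cen(b)
    print([onz(C,x,.058).round(3).tolist() for x in q])
print('pan tri',tri(CT,P['top'],CS,P['side']))
for w in(wt,):
    X=np.array([onz(CT,c,.06)[:2] for c in w[:,0]]);print('ext',np.ptp(X,0))
im=np.hstack([cv2.resize(T['p'][150:250,130:240],None,fx=3.6,fy=3.6),cv2.resize(S['p'][240:340,130:240],None,fx=3.6,fy=3.6)])
cv2.imwrite('pics/crop0.png',im[:,:,::-1])
E
```

```text
areas 330.0 474.5 [203.0989899  190.06414141] [202.26554268 275.97576396]
mould tri (array([0.53640392, 0.19752564, 0.05493846]), np.float64(0.0008003074195693504))
bt [154.98823529 209.55882353] 85.0 (150, 204, 11, 12)
bs [182.1827957  308.38620072] 186.0 (174, 301, 17, 17)
ball tri (array([0.47249904, 0.29282193, 0.12296797]), np.float64(0.0008322027602180044))
top [102 112 114] 2184.0 [355.1462149  176.91430098] [[334, 151], [381, 157], [377, 202], [329, 197]]
[[0.644, -0.125, 0.058], [0.632, -0.243, 0.058], [0.516, -0.23, 0.058], [0.526, -0.112, 0.058]]
side [119 127 122] 1351.5 [295.07707486 169.7467012 ] [[292, 150], [328, 167], [297, 191], [262, 171]]
[[0.63, -0.235, 0.058], [0.514, -0.226, 0.058], [0.526, -0.107, 0.058], [0.64, -0.12, 0.058]]
pan tri (array([ 0.58071679, -0.17829071,  0.05050438]), np.float64(0.0003809078060777584))
ext [0.05508942 0.05678851]
```

View pics/crop0.png

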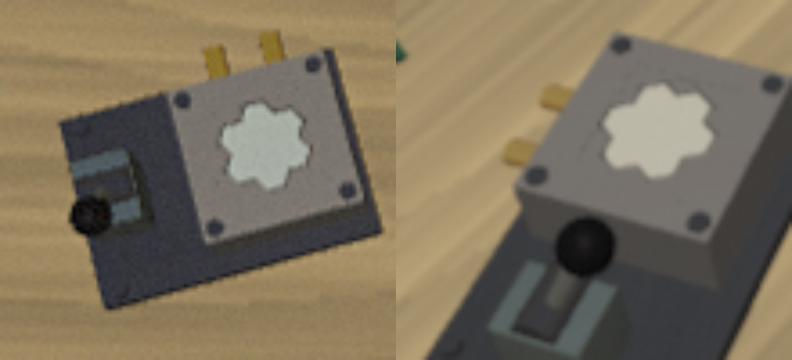

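The crop confirms it: the white plate is flush in the steel block with black corner screws, and the ball leans towards the robot (home). Next I take close wrist views from two places.

```bash
python3 - <<'E'
from h import *
yaw=np.radians(17.3-90)
W=[]
for i,p in enumerate([(.50,.205,.29),(.50,.265,.29)]):
    bot.move_pose(p,quat(yaw)); bot.sleep(.3);o=bot.get_obs();im,d=capture('wrist');C=cam('wrist',o);W.append((C,im))
    cv2.imwrite(f'pics/w{i}.png',im[:,:,::-1]);np.savez(f'w{i}.npz',p=im,tcp=o['tcp_pos'],rot=o['tool_rot'])
    for P in((.5364,.1975,.06),(.4725,.2928,.127)):
        q=C[1].T@(np.array(P)-C[2]);print(o['time_s'],(C[0]@q/q[2])[:2].round(1),end=' ')
cv2.imwrite('pics/w01.png',cv2.resize(np.hstack([w[1] for w in W]),None,fx=.71,fy=.71)[:,:,::-1])
E
```

```text
3.7667 [295.2 153. ] 3.7667 [175.3 196.8] 4.4667 [347.7 169.7] 4.4667 [238.9 215.9]
```

View pics/w01.png

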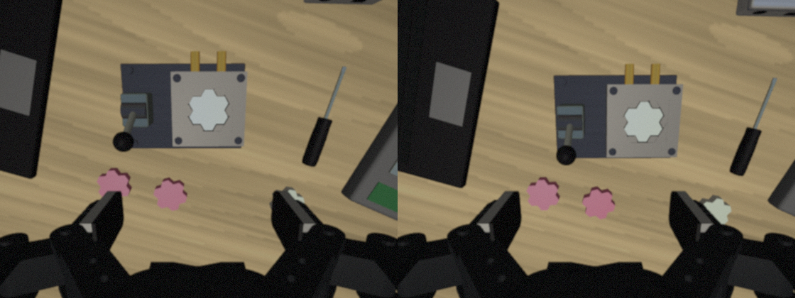

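Wrist view: the mould is squarely in view, with the moulding at about (293,155) px and the ball at about (173,199) px in full-size w0. I triangulate both and get the moulding's yaw from the outline's six-fold phase.

```bash
python3 - <<'E'
from h import *
A=[]
for i,(rw,rb) in enumerate([((255,120,335,195),(155,182,192,218)),((305,135,385,210),(220,200,257,236))]):
    D=np.load(f'w{i}.npz');C=cam('wrist',dict(tool_rot=D['rot'],tcp_pos=D['tcp']))
    g=D['p'].astype(int);m=g.min(2)>140
    w=blobs(m,rw)[0];b=blobs(black(D['p']),rb)[0]
    X=np.array([onz(C,c,.06)[:2] for c in w[:,0]]);c0=onz(C,cen(w),.06)[:2];v=X-c0;th=np.arctan2(v[:,1],v[:,0]);r=np.hypot(*v.T)
    # scrs: black corner screws for the mould yaw
    ph=np.angle(np.sum((r-r.mean())*np.exp(6j*th)))/6
    print(cen(w),cv2.contourArea(w),c0,'r',r.min(),r.max(),'phase',np.degrees(ph),'ball',cen(b),cv2.boundingRect(b))
    A.append((C,cen(w),cen(b),w))
p,e=tri(A[0][0],A[0][1],A[1][0],A[1][1]);q,e2=tri(A[0][0],A[0][2],A[1][0],A[1][2]);print(p,e,q,e2,q-p)
d=(q-p)[:2];print('yaw',np.degrees(np.arctan2(d[1],d[0]))-np.degrees(np.arctan2(110,-32.6)),np.hypot(*d))
E
```

```text
[293.27232285 154.14370829] 2098.0 [0.53469341 0.19911254] r 0.02218251135457004 0.030287609555888884 phase 17.157128088692765 ball [173.91071429 198.96428571] (160, 186, 29, 27)
[345.66774784 170.9838656 ] 2004.0 [0.53448509 0.19913527] r 0.02202734003213449 0.030946955928807827 phase 17.433743741761024 ball [237.3547574  217.80403277] (225, 205, 27, 27)
[0.53457802 0.1991026  0.05985087] 0.00020788575891967896 [0.47010151 0.29365376 0.12644449] 0.00021395303259676642 [-0.0644765   0.09455116  0.06659363]
yaw 17.78302358721129 0.1144427446373313
```

```bash
python3 - <<'E'
from h import *
yaw=np.radians(17.4);mx=np.array([np.cos(yaw),np.sin(yaw),0]);q=quat(yaw-np.pi/2)
ball=np.array([.4701,.2937,.1264])
bot.set_gripper(0.0,40)
s=ball-.06*mx;s[2]=.116
bot.move_pose([*s[:2],.2],q);bot.move_l(s,q,.15)
hit=bot.move_l(s+.13*mx,q,.06,until_force=10);o=bot.get_obs()
print(hit,(o['tcp_pos']-ball)@mx,o['contact_force'],o['time_s'])
bot.move_l(o['tcp_pos']-.03*mx,q,.15);bot.move_l(o['tcp_pos']*[1,1,0]-.03*mx+[0,0,.29],q,.25)
bot.move_pose((.50,.205,.29),q);bot.set_gripper(.085);bot.sleep(.2);o=bot.get_obs();im,d=capture('wrist');C=cam('wrist',o)
np.savez('w2.npz',p=im,tcp=o['tcp_pos'],rot=o['tool_rot']);cv2.imwrite('pics/w2.png',im[60:270,100:380][:,:,::-1])
w=blobs(im.min(2)>140,(250,110,340,200))[0];print(cen(w),cv2.contourArea(w),onz(C,cen(w),.0725),o['time_s'])
E
```

```text
True 0.042299508644950565 [-1.03646418 -0.56410973  0.90069691] 8.1083
[294.14256678 155.90643148] 2296.0 [0.53417767 0.19873421 0.0725    ] 10.75
```

View pics/w2.png

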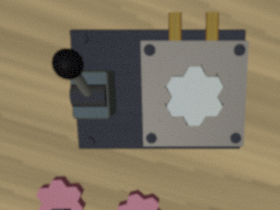

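Crop: the ball is now at the +x side, at about (68,64), and the moulding at about (194,96) is larger, so it is raised. The lever push travelled as expected. Now the grasp.

```bash
python3 - <<'E'
from h import *
q=quat(np.radians(17.35-180));c=np.array([.5344,.1989])
print(bot.inverse_kinematics([*c,.06],q),bot.inverse_kinematics([.579,-.176,.06],q))
bot.move_pose([*c,.16],q);bot.set_gripper(.072)
bot.move_l([*c,.085],q,.12)
hit=bot.move_l([*c,.040],q,.03,until_force=3);o=bot.get_obs();z=o['tcp_pos'][2];print('touch',hit,z,o['contact_force'])
f=.060-z; zg=.063-.65*max(f,0);print('zg',zg)
bot.move_l([*c,max(zg,z+.003)],q,.05)
bot.set_gripper(.05,40);o=bot.get_obs();print('grip',o['grip_width'],o['gripper_force'],o['contact_force'],o['tcp_pos'],o['time_s'])
E
```

```text
[-0.80766456  0.73468818  0.54213526  2.10787168 -0.78845175  0.50941055
 -2.5053807 ] [ 0.08199631  0.69457807  0.18054573  2.01256084 -0.26389932  0.45628583
 -2.37948321]
touch True 0.05178956329867688 [-2.49212635  0.15567722  8.42476659]
zg 0.057663216144139974
grip 0.0586996779566964 42.88676426745951 [-0.36043223 -0.05549977 -0.83803396] [0.53425591 0.19891108 0.05745517] 14.9
```

```bash
python3 - <<'E'
from h import *
q=quat(np.radians(17.35-180));o=bot.get_obs();p=o['tcp_pos'];pan=np.array([.579,-.176])
bot.move_l([p[0],p[1],.14],q,.08);bot.sleep(.2);o=bot.get_obs();print(o['grip_width'],o['contact_force'],o['time_s'])
bot.move_l([*pan,.15],q,.22);bot.move_l([*pan,.075],q,.1);o=bot.get_obs();print(o['grip_width'],o['contact_force'],o['time_s'])
hit=bot.move_l([*pan,.054],q,.025,until_force=2.5);o=bot.get_obs();print('down',hit,o['tcp_pos'],p[2],o['contact_force'],o['time_s'])
im,d=capture('side');cv2.imwrite('pics/s3.png',cv2.resize(im[100:260,180:400],None,fx=3,fy=3)[:,:,::-1])
E
```

```text
0.058407387750211204 [ 0.5040008   0.80633235 -0.34352447] 16.2833
0.05836396601800763 [ 0.63860064 -1.18488689  0.27629429] 19.05
down True [ 0.57900993 -0.17584444  0.05894795] 0.05745516617163974 [-1.63427025  1.33113819  8.2526395 ] 19.6917
```

View pics/s3.png

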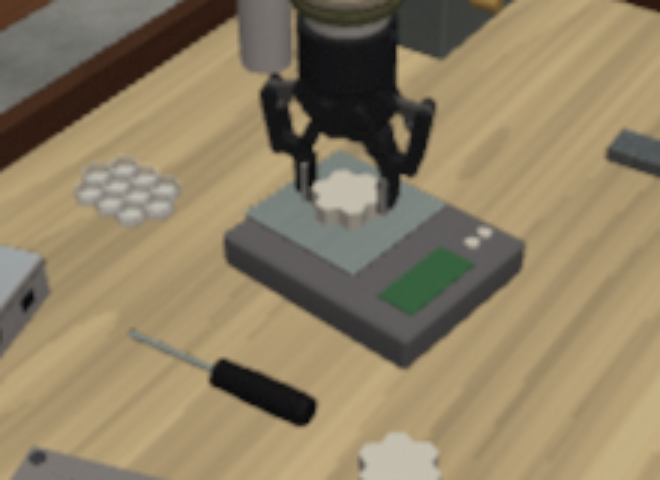

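The moulding is held between the fingers, down on the pan centre, at crop (345,190). The contact height is as expected. I release it and return the lever.

```bash
python3 - <<'E'
from h import *
p=bot.get_obs()['tcp_pos'];bot.set_gripper(.075);bot.move_l([p[0],p[1],.20],None,.12)
yaw=np.radians(17.4);mx=np.array([np.cos(yaw),np.sin(yaw),0]);q=quat(yaw-np.pi/2)
b=np.array([.4701,.2937,.1264])+.0653*mx
s=b+.06*mx;s[2]=.116
bot.move_pose([*s[:2],.22],q);bot.set_gripper(0.0,40);bot.move_l(s,q,.15)
hit=bot.move_l(s-.13*mx,q,.06,until_force=10);o=bot.get_obs();print(hit,(o['tcp_pos']-b)@mx,o['time_s'])
bot.move_l(o['tcp_pos']+.03*mx,q,.15);bot.move_l((o['tcp_pos']+.03*mx)*[1,1,0]+[0,0,.3],q,.25)
bot.move_pose((.45,.05,.35),q);bot.sleep(.2);print(bot.get_obs()['time_s'])
T,_=capture('top');S,_=capture('side');CT=cam('top');CS=cam('side')
wt=blobs(white(T),(325,150,385,205));ws=blobs(white(S),(255,145,335,195))
if wt and ws: print('moulding',tri(CT,cen(wt[0]),CS,cen(ws[0])),onz(CT,cen(wt[0]),.074))
cv2.imwrite('pics/e.png',np.vstack([cv2.resize(T[140:260,130:400],None,fx=2,fy=2),cv2.resize(S[140:350,130:400],None,fx=2,fy=2)])[:590,:,::-1])
E
```

```text
True -0.04059425255473466 26.2917
28.7917
moulding (array([ 0.5808269 , -0.17911796,  0.06994294]), np.float64(0.0002696620910488753)) [ 0.57957985 -0.17838139  0.074     ]
```

View pics/e.png

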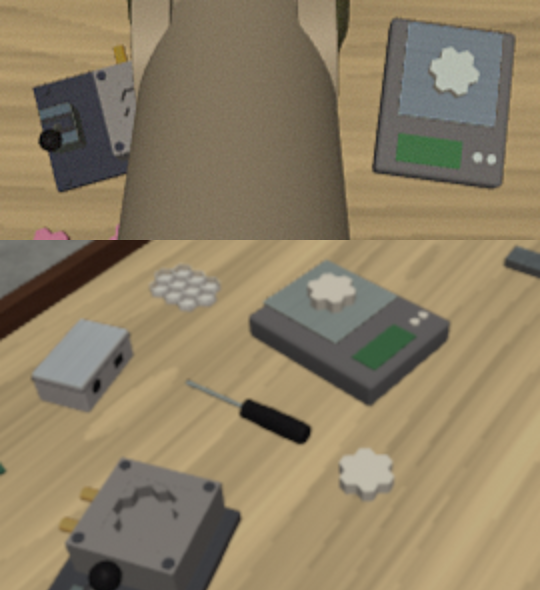

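The moulding lies flat at the centre of the pan. In the top view the ball is back at its home pixel, about (155,209), the cavity is empty, and the spare and screwdriver are where they were.

```bash
python3 -c "
from cell import bot
print(bot.job_done())"
```

```text
the job is handed in; nothing more can be done
None
```

I handed the job in at about 29 s of the 58 s allowed: the moulding lies flat within about 3 mm of the pan's centre, the lever is back home, and the spare and screwdriver look untouched in the last pictures; no verdict came back.

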